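# Put out a scoop of walnuts and count the portions

### The arm

A 7-joint arm with a two-finger parallel gripper is mounted at the origin on the work surface. World frame = base frame: x ahead of the robot, y to its left, z up, the work surface at z = 0. Lengths are in m, angles in degrees, forces in N, time in s.
With the tool pointing down it reaches from about 0.4 to 0.875 m from the base axis. Payload 19.3 kg.
Tool frame: the origin (TCP) lies at the centre of the arm's flange, where the gripper is bolted on; the fingertips stand 173 mm ahead of it and the grasp point (between the pads) lies 155 mm ahead of it; z points along the fingers, y is the line along which they close (so a half turn about z gives the same grasp; the last joint's range is limited). The gripper opens to 85 mm and grips with 20 to 120 N. Pads are 22 mm wide; open, the fingers measure 114 mm over their backs; the gripper's body (76 mm by 85 mm) begins 54 mm behind the grasp point. The pads swing forward as they close: fully open they stand 13 mm farther back than shut.
Start: joints at [72.926, 29.874, -2.08, 91.645, 1.215, 58.505, -6.463], TCP at [0.141, -0.609, 0.405] pointing down, gripper open.
Joint ranges: [-166.77, 166.77], [-17.47, 122.26], [-85.68, 81.53], [9.62, 139.38], [-72.42, 252.41], [9.2, 110.78], [-144.41, 144.41]. Speed limits (degrees/s): [108.29, 108.29, 136.94, 136.94, 172.46, 172.46, 172.46].

### API

Orientations are given as [roll, pitch, yaw] about the fixed x, y, z axes, in that order (R = Rz(yaw) Ry(pitch) Rx(roll)).
In Python, from bench import ctrl, vision, boxes_of, landmark_of gives the robot as it stands. The module is installed in compiled form; this text tells all that it offers.
- The arm moves only by the tool servo_tool, never from a script. Its argument "targets" is a list of rows, each a list of 3 entries, a list of its own where there are three numbers: the opening, from -1 (shut) to 1 (fully open), then the shift along the tool's x, y, z in units of 30 cm (1.0 is 30 cm), then the turn about the tool's z in units of 45 degrees (1.0 is 45 degrees). A call has 1 to 12 rows; each row is the pose to reach, as a shift and turn from the pose commanded when the call began, along the tool's axes at that moment; what a row does not reach only later rows make up. A row lasts 1/10 s, in which the tool goes at most 50 mm and 8.59 degrees, less where a joint would pass 70% of its speed; a pose out of reach is approached as far as the arm can. A call with a number of a shift or a turn outside -1 to 1 is refused whole. A call with a gripper value outside its range is refused whole. The fingers move at their own pace and stop on an object; "newtons" is the grip in N (left out, the last holds). Time passes only in rows, so rows that repeat a pose let the fingers close. It gives the time, the measured TCP pose, the force, the opening and the grip force at its end, in the units of the state.
- ctrl.read_state(): the state, without advancing time (a new reading comes with each control period).
- vision.camera(name): name is "scene" or "top" or "wrist"; returns the picture (400x640x3 uint8, red, green, blue); there is no depth.
- vision.get_calibration(name): a dict with "vfov" (degrees; the focal length in pixels is half the picture's height over the tangent of half this angle, whatever the lens; pixels are square), "cx", "cy" (the principal point, pixels), "origin" and "attitude" of the camera in the world. Camera axes: x right, y down, z forward; pixel columns grow to the right and rows downward; lengths in m; the calibration is good to about 2 mm. The wrist camera is an equidistant fisheye: a pixel r from the principal point sees the ray r / f radians off the axis. A picture is of the moment at which its call begins: read the wrist's pose just before it. get_calibration takes no time and is no camera call; for the wrist camera it gives the pose at the moment of the call.
- ctrl.close_job(): hands the job in; it is judged then, once.
Trained networks look in the newest picture that a camera, given by its name, has taken for a name from the list of things; names that differ only in an ending like _2 or _b are one class to them, and where a whole thing is asked for, a point or a joint stands for the part that bears it (a point fixed in the world has none). Each returns a list of dicts, best first, with "conf" (0 to 1); they miss things now and then, are a little off and sometimes report something else, mostly with a low value. They report only what shows in the picture. A call takes as long as a camera call. They do not tell look-alikes from the thing itself.
- boxes_of(target, camera): "extent" ([left, top, right, bottom] in pixels, round what is visible of it).
- landmark_of(target, camera): "point" ([column, row] in pixels: a listed point, or the origin of a listed thing).
The state is a dict: "time_s": time; "joint_pos": joint angles; "qvel": joint speeds; "joint_efforts": joint torques, N m; "tool_pos": TCP position; "ee_rot": TCP orientation; "contact_force": force on the tool from outside, world axes, zero at the start; "wrist_torque": the same for the moment, N m; "opening": finger opening in m; "grip_force": force on a finger pad.
Only numpy, scipy, OpenCV 4.12 (cv2) and the standard library are available. Lean on these libraries where they do the work, as an engineer would, in place of code of your own. Each camera call takes 0.05 s, during which the arm holds its last target. There are 200 camera calls.

### The job

Use the scoop to take at least three of the four walnuts from the green tray in one scoopful and tip them into the clay saucer, without spilling any walnut on the table, then stand the scoop back upright on the round cork mat and let go of it. A scoopful counts as two portions, so then swing the red-tipped lever of the blue counter all the way to its stop and let it spring fully back, and do that a second time. Keep the saucer about where it stands, and do not push over or shift the frog, paperweight, grey pot or jar.

Things in the scene. Friction and masses are not known exactly. Their poses are not given: they have to be found in the camera images.
- scoop: Stainless scoop 85 (x) x 76 (y) mm, 200 g, flat 1.6 mm floor. Origin: centre of the underside. Open on top and at its front edge (own -x, x = -42.5 mm); back wall 42 mm high at x = +41 mm, side walls 38 mm high (24 mm near the front). Upright black handle behind the back wall, 24 (x) by 20 (y) mm, centred on x = +48.5 mm, from z = 58 to 130 mm; grip its 20 mm width from above
- scoop_grip (a point): Point in the scoop's handle at which to grip it, 100 mm above the scoop's underside; axes as the scoop's
- scoop_lip (a point): Middle of the scoop's open front edge, at the underside; axes as the scoop's
- tray: Green feed tray, fixed. Origin: middle of the underside. Floor top 4 mm up, flat from x = -105 to +110 mm, 96 mm wide inside; walls 45 mm high, 5 mm thick; upright far wall at x = +110 mm. At the robot's end (own -x) a 30 degree ramp rises from the floor at x = -105 mm to 35 mm high at x = -160 mm. Walnuts lie in the half towards the ramp; the +x half is free for setting down the scoop
- walnut1: A brown walnut, a ball of 30 mm diameter, 12 g, that rolls. Origin: its centre; axes mean nothing
- walnut2: A brown walnut, a ball of 30 mm diameter, 12 g, that rolls. Origin: its centre; axes mean nothing
- walnut3: A brown walnut, a ball of 30 mm diameter, 12 g, that rolls. Origin: its centre; axes mean nothing
- walnut4: A brown walnut, a ball of 30 mm diameter, 12 g, that rolls. Origin: its centre; axes mean nothing
- saucer: Loose terracotta saucer, 180 mm across its rim, 136 mm across its foot, 38 mm high, wall 5 mm, inner floor 6 mm up, 450 g. Origin: centre of the underside
- mat: Fixed round cork mat, 170 mm diameter, 6 mm thick, on which the scoop stands at the start. Origin: centre of the underside
- counter: Blue desk counter, fixed, 100 (x) x 90 (y) x 50 mm high. Origin: centre of the underside, directly under the vertical lever pivot
- lever_post (a point): Top centre of the round red upright post (15 mm diameter, rising from z = 59 to 101 mm above the table) at the end of the counter's lever, 55 mm from the pivot. The steel lever arm under it lies 59 to 65 mm above the table. At rest the arm points 0.65 rad clockwise (seen from above) from the counter's own +x
- lever (a joint): Lever angle, rad: 0 at rest, swings counter-clockwise seen from above to the stop at 1.3; a spring returns it (about 1 N at the post at rest, 3.5 N at the stop)
- frog: Green ceramic frog figurine, 60 mm wide, 68 mm high, loose; leave alone. Origin: centre of the underside
- paperweight: Round green glass paperweight, 68 mm diameter, 48 mm high, loose; leave alone. Origin: centre of the underside
- grey_pot: Grey plastic plant pot, 120 mm diameter, 105 mm high, loose; leave alone. Origin: centre of the underside
- seed_jar: Amber glass jar with steel cap, 72 mm diameter, 110 mm high, loose; leave alone. Origin: centre of the underside
Things that resemble listed ones, but are neither listed nor needed, are in the scene too. What is shaped like the scoop but pink, turquoise or yellow is not meant.

How it is judged (in metres and radians):
On the way, in this order (a step that is already met when the one before it is completed fails the run):
1. at least three walnuts ride together in the scoop, lifted clear of the tray (scoop more than 60 mm up) (height (world z) of scoop above 0.06 m and (((x of walnut1 in the frame of scoop between -0.05 and 0.05 m and y of walnut1 in the frame of scoop between -0.045 and 0.045 m and z of walnut1 in the frame of scoop between 0 and 0.06 m) and (x of walnut2 in the frame of scoop between -0.05 and 0.05 m and y of walnut2 in the frame of scoop between -0.045 and 0.045 m and z of walnut2 in the frame of scoop between 0 and 0.06 m) and (x of walnut3 in the frame of scoop between -0.05 and 0.05 m and y of walnut3 in the frame of scoop between -0.045 and 0.045 m and z of walnut3 in the frame of scoop between 0 and 0.06 m)) or ((x of walnut1 in the frame of scoop between -0.05 and 0.05 m and y of walnut1 in the frame of scoop between -0.045 and 0.045 m and z of walnut1 in the frame of scoop between 0 and 0.06 m) and (x of walnut2 in the frame of scoop between -0.05 and 0.05 m and y of walnut2 in the frame of scoop between -0.045 and 0.045 m and z of walnut2 in the frame of scoop between 0 and 0.06 m) and (x of walnut4 in the frame of scoop between -0.05 and 0.05 m and y of walnut4 in the frame of scoop between -0.045 and 0.045 m and z of walnut4 in the frame of scoop between 0 and 0.06 m)) or ((x of walnut1 in the frame of scoop between -0.05 and 0.05 m and y of walnut1 in the frame of scoop between -0.045 and 0.045 m and z of walnut1 in the frame of scoop between 0 and 0.06 m) and (x of walnut3 in the frame of scoop between -0.05 and 0.05 m and y of walnut3 in the frame of scoop between -0.045 and 0.045 m and z of walnut3 in the frame of scoop between 0 and 0.06 m) and (x of walnut4 in the frame of scoop between -0.05 and 0.05 m and y of walnut4 in the frame of scoop between -0.045 and 0.045 m and z of walnut4 in the frame of scoop between 0 and 0.06 m)) or ((x of walnut2 in the frame of scoop between -0.05 and 0.05 m and y of walnut2 in the frame of scoop between -0.045 and 0.045 m and z of walnut2 in the frame of scoop between 0 and 0.06 m) and (x of walnut3 in the frame of scoop between -0.05 and 0.05 m and y of walnut3 in the frame of scoop between -0.045 and 0.045 m and z of walnut3 in the frame of scoop between 0 and 0.06 m) and (x of walnut4 in the frame of scoop between -0.05 and 0.05 m and y of walnut4 in the frame of scoop between -0.045 and 0.045 m and z of walnut4 in the frame of scoop between 0 and 0.06 m)))), for 0.2 s.
2. at least three walnuts lie in the saucer, out of the scoop ((((horizontal distance between walnut1 and saucer below 0.08 m and z of walnut1 in the frame of saucer between 0.01 and 0.05 m) and (horizontal distance between walnut2 and saucer below 0.08 m and z of walnut2 in the frame of saucer between 0.01 and 0.05 m) and (horizontal distance between walnut3 and saucer below 0.08 m and z of walnut3 in the frame of saucer between 0.01 and 0.05 m)) or ((horizontal distance between walnut1 and saucer below 0.08 m and z of walnut1 in the frame of saucer between 0.01 and 0.05 m) and (horizontal distance between walnut2 and saucer below 0.08 m and z of walnut2 in the frame of saucer between 0.01 and 0.05 m) and (horizontal distance between walnut4 and saucer below 0.08 m and z of walnut4 in the frame of saucer between 0.01 and 0.05 m)) or ((horizontal distance between walnut1 and saucer below 0.08 m and z of walnut1 in the frame of saucer between 0.01 and 0.05 m) and (horizontal distance between walnut3 and saucer below 0.08 m and z of walnut3 in the frame of saucer between 0.01 and 0.05 m) and (horizontal distance between walnut4 and saucer below 0.08 m and z of walnut4 in the frame of saucer between 0.01 and 0.05 m)) or ((horizontal distance between walnut2 and saucer below 0.08 m and z of walnut2 in the frame of saucer between 0.01 and 0.05 m) and (horizontal distance between walnut3 and saucer below 0.08 m and z of walnut3 in the frame of saucer between 0.01 and 0.05 m) and (horizontal distance between walnut4 and saucer below 0.08 m and z of walnut4 in the frame of saucer between 0.01 and 0.05 m)))), for 0.2 s.
3. the scoop stands upright on the cork mat, let go (horizontal distance between scoop and mat below 0.055 m and height (world z) of scoop below 0.012 m and angle between scoop's own z axis and vertical below 0.1 rad and linear speed of scoop below 0.02 m/s and contact force between the fingers and scoop below 0.1 N), for 0.2 s.
4. the lever is swung to its stop (value of joint lever above 1.2 rad), for 0.02 s.
5. the lever has sprung back (value of joint lever below 0.08 rad), for 0.05 s.
6. the lever is swung to its stop a second time (value of joint lever above 1.2 rad), for 0.02 s.
7. the lever has sprung back again (value of joint lever below 0.08 rad), for 0.2 s.
At the end, for the whole second after the job is handed in: Three or more walnuts in the saucer (within 80 mm of its middle), any other in saucer, tray or scoop; scoop released, at rest, upright (0.1 rad), flat on the mat, centres within 55 mm; lever at rest (under 0.08 rad); saucer flat, within 40 mm of its start (all of step 3 and (((horizontal distance between walnut1 and saucer below 0.08 m and z of walnut1 in the frame of saucer between 0.01 and 0.05 m) and (horizontal distance between walnut2 and saucer below 0.08 m and z of walnut2 in the frame of saucer between 0.01 and 0.05 m) and (horizontal distance between walnut3 and saucer below 0.08 m and z of walnut3 in the frame of saucer between 0.01 and 0.05 m)) or ((horizontal distance between walnut1 and saucer below 0.08 m and z of walnut1 in the frame of saucer between 0.01 and 0.05 m) and (horizontal distance between walnut2 and saucer below 0.08 m and z of walnut2 in the frame of saucer between 0.01 and 0.05 m) and (horizontal distance between walnut4 and saucer below 0.08 m and z of walnut4 in the frame of saucer between 0.01 and 0.05 m)) or ((horizontal distance between walnut1 and saucer below 0.08 m and z of walnut1 in the frame of saucer between 0.01 and 0.05 m) and (horizontal distance between walnut3 and saucer below 0.08 m and z of walnut3 in the frame of saucer between 0.01 and 0.05 m) and (horizontal distance between walnut4 and saucer below 0.08 m and z of walnut4 in the frame of saucer between 0.01 and 0.05 m)) or ((horizontal distance between walnut2 and saucer below 0.08 m and z of walnut2 in the frame of saucer between 0.01 and 0.05 m) and (horizontal distance between walnut3 and saucer below 0.08 m and z of walnut3 in the frame of saucer between 0.01 and 0.05 m) and (horizontal distance between walnut4 and saucer below 0.08 m and z of walnut4 in the frame of saucer between 0.01 and 0.05 m))) and ((horizontal distance between walnut1 and saucer below 0.08 m and z of walnut1 in the frame of saucer between 0.01 and 0.05 m) or (x of walnut1 in the frame of tray between -0.16 and 0.115 m and y of walnut1 in the frame of tray between -0.05 and 0.05 m) or (x of walnut1 in the frame of scoop between -0.05 and 0.05 m and y of walnut1 in the frame of scoop between -0.045 and 0.045 m and z of walnut1 in the frame of scoop between 0 and 0.06 m)) and ((horizontal distance between walnut2 and saucer below 0.08 m and z of walnut2 in the frame of saucer between 0.01 and 0.05 m) or (x of walnut2 in the frame of tray between -0.16 and 0.115 m and y of walnut2 in the frame of tray between -0.05 and 0.05 m) or (x of walnut2 in the frame of scoop between -0.05 and 0.05 m and y of walnut2 in the frame of scoop between -0.045 and 0.045 m and z of walnut2 in the frame of scoop between 0 and 0.06 m)) and ((horizontal distance between walnut3 and saucer below 0.08 m and z of walnut3 in the frame of saucer between 0.01 and 0.05 m) or (x of walnut3 in the frame of tray between -0.16 and 0.115 m and y of walnut3 in the frame of tray between -0.05 and 0.05 m) or (x of walnut3 in the frame of scoop between -0.05 and 0.05 m and y of walnut3 in the frame of scoop between -0.045 and 0.045 m and z of walnut3 in the frame of scoop between 0 and 0.06 m)) and ((horizontal distance between walnut4 and saucer below 0.08 m and z of walnut4 in the frame of saucer between 0.01 and 0.05 m) or (x of walnut4 in the frame of tray between -0.16 and 0.115 m and y of walnut4 in the frame of tray between -0.05 and 0.05 m) or (x of walnut4 in the frame of scoop between -0.05 and 0.05 m and y of walnut4 in the frame of scoop between -0.045 and 0.045 m and z of walnut4 in the frame of scoop between 0 and 0.06 m)) and value of joint lever below 0.08 rad and distance of saucer from where it was at the start of the episode below 0.04 m and angle between saucer's own z axis and vertical below 0.1 rad); the robot touches nothing.
It fails at once if the grey plastic plant pot is shifted more than 30 mm or tipped (distance of grey_pot from where it was at the start of the episode above 0.03 m or angle between grey_pot's own z axis and vertical above 0.4 rad).
It fails at once if the green ceramic frog is shifted more than 30 mm or tipped (distance of frog from where it was at the start of the episode above 0.03 m or angle between frog's own z axis and vertical above 0.4 rad).
It fails at once if the round glass paperweight is shifted more than 30 mm or tipped (distance of paperweight from where it was at the start of the episode above 0.03 m or angle between paperweight's own z axis and vertical above 0.4 rad).
It fails at once if the amber seed jar is shifted more than 30 mm or tipped (distance of seed_jar from where it was at the start of the episode above 0.03 m or angle between seed_jar's own z axis and vertical above 0.4 rad).
It also fails if it takes over 72 s, if anything falls off the work surface, if the arm or the gripper's body presses on something with over 40 N, if the wrist force passes 120 N, or if a joint passes its speed limit or range.

## Working session

There is one attempt and no reset: what is moved stays moved. The work goes in short steps, Python scripts to look and compute and a tool call to move; the robot and the scene stay as the last step left them, time stands still between calls to the robot, and variables do not carry over. Pictures are saved under pics/ and viewed, at most 10 in all, crops included, and the job is handed in when it is done.

Besides the shell and the picture viewer there is one more tool, called after "Call:" as name([rows], argument=value, ...), one row to a line, values as JSON. servo_tool: Moves the arm, as the interface text tells. Its arguments: {"type":"object","properties":{"targets":{"type":"array"},"newtons":{"type":"number"}},"required":["targets"]}

```bash
mkdir -p pics; cat > h.py <<'E'
import numpy as np,cv2
from scipy.spatial.transform import Rotation as R
from bench import ctrl,vision,boxes_of,landmark_of
def att(c):
    a=np.array(c["attitude"],float)
    return a if a.shape==(3,3) else (R.from_euler('xyz',a,degrees=True).as_matrix() if a.size==3 else a)
def ray(c,p,fish=False):
    f=200/np.tan(np.radians(c["vfov"])/2); d=np.array([p[0]-c["cx"],p[1]-c["cy"]])
    if fish:
        r=np.hypot(*d);t=r/f;v=np.r_[d/r*np.sin(t) if r>0 else d*0,np.cos(t)]
    else: v=np.r_[d/f,1]
    return att(c)@v
def at_z(cam,p,z,c=None):
    c=c or vision.get_calibration(cam); o=np.array(c["origin"]); v=ray(c,p,cam=="wrist")
    return o+v*(z-o[2])/v[2]
def save(cam,name):
    im=vision.camera(cam); cv2.imwrite("pics/"+name,im[:,:,::-1]); return im
E
python3 - <<'E'
from h import *
for c in("top","scene","wrist"): print(c,vision.get_calibration(c))
a=save("top","t0.png"); b=save("scene","s0.png")
H=dict(scoop=0,scoop_grip=.106,scoop_lip=.006,tray=0,walnut1=.019,saucer=0,mat=0,counter=0,lever_post=.101,frog=0,paperweight=0,grey_pot=0,seed_jar=0)
for n,z in H.items():
  for cam in("top","scene"):
    for d in landmark_of(n,cam)[:6]:
      print(n,cam,round(d["conf"],2),np.round(d["point"]),np.round(at_z(cam,d["point"],z),3)[:2])
print(ctrl.read_state())
E
```

```text
top {'vfov': 56.29553396179197, 'cx': 320.86382819756557, 'cy': 194.94005060364003, 'origin': array([ 0.44535601, -0.06779234,  1.02682488]), 'attitude': array([-174.06043094,   -1.21577099,  -90.27427294])}
scene {'vfov': 50.00330135925091, 'cx': 321.0080096529585, 'cy': 196.9421726271326, 'origin': array([1.30344175, 0.25685996, 1.1026163 ]), 'attitude': array([-141.00268885,   -0.41352378,  112.37610741])}
wrist {'vfov': 65.70646984690485, 'cx': 316.02190734020644, 'cy': 203.28550319804307, 'origin': array([ 0.2180318 , -0.59097585,  0.37271816]), 'attitude': array([ 1.62040987e+02,  9.29777966e-02, -7.69248814e+01])}
scoop top 0.87 [423. 130.] [ 0.738 -0.38 ]
scoop top 0.84 [426. 286.] [ 0.303 -0.374]
scoop top 0.83 [330. 213.] [ 0.503 -0.115]
scoop top 0.74 [352. 284.] [ 0.31  -0.172]
scoop top 0.24 [237. 197.] [0.546 0.14 ]
scoop scene 0.95 [302. 199.] [ 0.507 -0.128]
scoop scene 0.93 [316. 154.] [ 0.298 -0.17 ]
scoop scene 0.88 [265. 139.] [ 0.299 -0.372]
scoop scene 0.62 [194. 230.] [ 0.748 -0.389]
scoop_grip top 0.87 [426. 284.] [ 0.322 -0.342]
scoop_grip top 0.75 [330. 192.
[... 2230 characters left out ...]
.4, 'joint_pos': array([72.92620055, 29.87588065, -2.08157839, 91.64663201,  1.21499613,
       58.50539507, -6.46337003]), 'qvel': array([-0.0142515 , -0.00292889, -0.05820514, -0.03751288,  0.03339702,
        0.0329842 ,  0.03164822]), 'joint_efforts': array([-4.13295984e-04, -9.26848984e+01,  1.97818302e+00, -3.70250988e+01,
        1.80080737e-02,  1.99297210e-03, -3.19333969e-05]), 'tool_pos': array([ 0.14112849, -0.60884024,  0.40465747]), 'ee_rot': array([-1.79994123e+02, -1.20783593e-04,  1.30504875e+01]), 'contact_force': array([ 0.61168969, -0.18138307, -0.44636416]), 'wrist_torque': array([-0.02368194,  0.0007657 , -0.03994745]), 'grip_force': 0.0, 'opening': 0.08510771526080352}
```

View pics/t0.png

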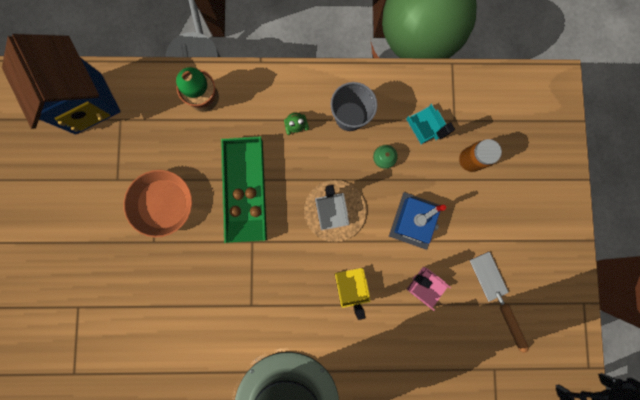

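View pics/s0.png

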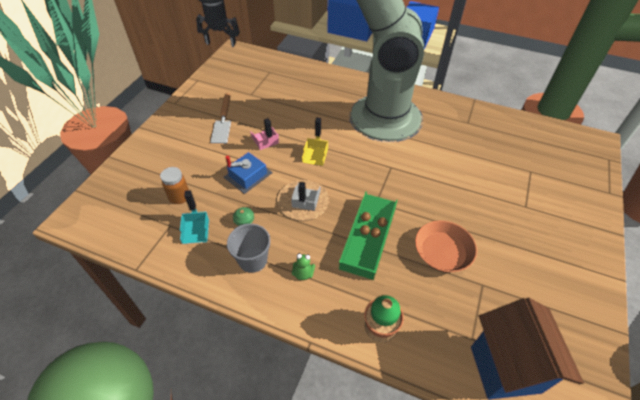

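The top view shows the steel scoop on the mat at about (332,212) with its handle at (330,190), the tray at (244,190) with four walnuts near (236–255,193–212), the saucer at (158,203), and the counter at (417,220) with its red post at (442,208). The scene view agrees with this. Next I'll measure the tray, saucer, mat and post from colour.

```bash
python3 - <<'E'
from h import *
t=cv2.imread("pics/t0.png"); hsv=cv2.cvtColor(t,cv2.COLOR_BGR2HSV)
def big(m,roi):
    k=np.zeros_like(m);x0,y0,x1,y1=roi;k[y0:y1,x0:x1]=m[y0:y1,x0:x1]
    c=max(cv2.findContours(k,cv2.RETR_EXTERNAL,cv2.CHAIN_APPROX_NONE)[0],key=cv2.contourArea);return c[:,0,:].astype(float)
def W(c,z): return np.array([at_z("top",p,z,C)[:2] for p in c],np.float32)
C=vision.get_calibration("top")
g=cv2.inRange(hsv,(50,120,30),(75,255,255))
w=W(big(g,(205,125,280,255)),.045); print("tray",cv2.minAreaRect(w))
s=cv2.inRange(hsv,(0,100,60),(14,255,255))
print("saucer",cv2.minEnclosingCircle(W(big(s,(110,160,205,250)),.038)))
b=cv2.inRange(hsv,(105,120,30),(125,255,255))
r=big(b,(380,185,450,255));print("counter",cv2.minAreaRect(W(r,.05)))
r=cv2.inRange(hsv,(0,150,80),(8,255,255))|cv2.inRange(hsv,(172,150,80),(180,255,255))
c=big(r,(425,195,460,225));print("post px",c.mean(0),at_z("top",c.mean(0),.095))
x0,y0=215,130; cv2.imwrite("pics/c1.png",np.hstack([cv2.resize(t[125:250,205:285],None,fx=4,fy=4,interpolation=2),cv2.resize(t[160:285,290:370],None,fx=4,fy=4,interpolation=2)]))
E
```

```text
tray ((0.5654361248016357, 0.11566182225942612), (0.27628058195114136, 0.1090596541762352), 3.1247990131378174)
saucer ((0.5297562479972839, 0.3406311869621277), 0.09275837987661362)
counter ((0.48136666417121887, -0.34181326627731323), (0.09687492996454239, 0.10248221457004547), 70.24172973632812)
post px [441.26086957 207.34782609] [ 0.51006786 -0.3907906   0.095     ]
```

View pics/c1.png

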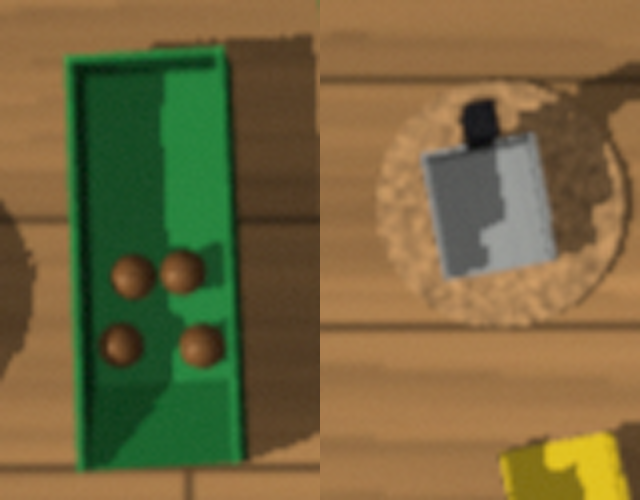

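The crop shows four walnuts in the ramp half of the tray, with the top half free. The scoop's handle points to +x, slightly left. I'll move above the scoop in two moves.

Call:
servo_tool([
  [1, [0.85, -0.66, 0], 0],
  [1, [0.85, -0.66, 0], 0],
  [1, [0.85, -0.66, 0], 0],
  [1, [0.85, -0.66, 0], 0],
  [1, [0.85, -0.66, 0], 0],
  [1, [0.85, -0.66, 0], 0],
  [1, [0.85, -0.66, 0], 0],
])

```text
time_s: 2.1
tool_pos: [0.3473, -0.355, 0.405]
ee_rot: [-180.0, -0.1, 13.3]
contact_force: [-0.5, -0.5, 0.1]
opening: 0.0855
grip_force: 0.0
```

Call:
servo_tool([
  [1, [0.85, -0.66, 0], 0],
  [1, [0.85, -0.66, 0], 0],
  [1, [0.85, -0.66, 0], 0],
  [1, [0.85, -0.66, 0], 0],
  [1, [0.85, -0.66, 0], 0],
  [1, [0.85, -0.66, 0], 0],
  [1, [0.85, -0.66, 0], 0],
  [1, [0.85, -0.66, 0], 0],
])

```text
time_s: 2.9
tool_pos: [0.5502, -0.1046, 0.4045]
ee_rot: [-179.9, -0.0, 13.3]
contact_force: [-1.0, -1.0, 0.3]
opening: 0.0857
grip_force: 0.0
```

```bash
python3 - <<'E'
from h import *
s=ctrl.read_state();print(s["tool_pos"],s["ee_rot"],s["contact_force"],s["time_s"])
C=vision.get_calibration("wrist"); save("wrist","w1.png")
for n,z in dict(scoop_grip=.106,scoop_lip=.006,scoop=.006,mat=.006).items():
  for d in landmark_of(n,"wrist")[:2]: print(n,round(d["conf"],2),np.round(d["point"]),np.round(at_z("wrist",d["point"],z,C),3)[:2])
E
```

```text
[ 0.55015565 -0.10456834  0.4044794 ] [-1.79929116e+02 -4.97230901e-02  1.33265176e+01] [-1.03225132 -1.0473221   0.29980801] 2.9
scoop_grip 0.77 [589. 130.] [ 0.703 -0.392]
scoop_grip 0.71 [322. 195.] [ 0.551 -0.109]
scoop_lip 0.76 [318. 241.] [ 0.462 -0.127]
scoop_lip 0.69 [126. 168.] [0.5   0.154]
scoop 0.71 [322. 330.] [ 0.315 -0.169]
scoop 0.7 [541.  88.] [ 0.749 -0.381]
```

View pics/w1.png

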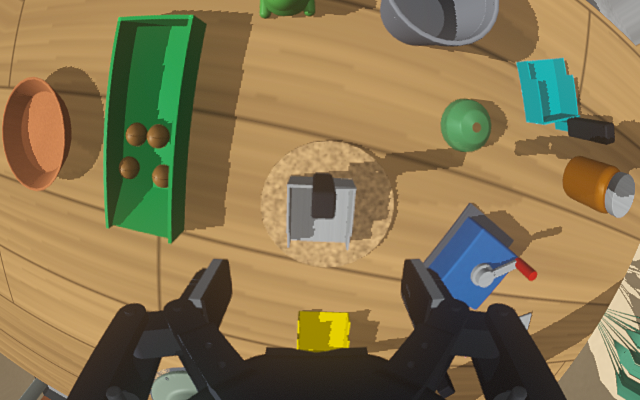

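The wrist view shows the scoop centred under the gripper, with lip corners near (288,246) and (354,246) and the handle at about (323,195). It sits nearly square to the tool. Next I'll compute its yaw.

```bash
python3 - <<'E'
from h import *
C=vision.get_calibration("wrist");f=lambda p,z:at_z("wrist",p,z,C)[:2]
im=cv2.imread("pics/w1.png");hsv=cv2.cvtColor(im,cv2.COLOR_BGR2HSV)
m=(hsv[...,2]<70);k=np.zeros_like(m);k[165:225,300:345]=m[165:225,300:345]
for r in range(172,222,4):
    c=np.where(k[r])[0]; print(r,c.min() if len(c) else 0,c.max() if len(c) else 0)
a,b=f((288,246),.026),f((354,246),.026);print(a,b,np.degrees(np.arctan2(*(a-b)[::-1]))-90,np.linalg.norm(a-b))
for p in [(323,216),(324,190)]: print(p,f(p,.136))
mm=cv2.inRange(hsv,(8,60,90),(22,200,255))
E
```

```text
172 0 0
176 314 331
180 313 332
184 313 333
188 313 334
192 313 334
196 315 335
200 315 334
204 314 334
208 315 334
212 315 333
216 313 333
220 0 0
[ 0.45281169 -0.09531326] [ 0.47117726 -0.17560356] 12.884162587732945 0.0823639918443331
(323, 216) [ 0.54058426 -0.11678517]
(324, 190) [ 0.56219776 -0.11246419]
```

Call:
servo_tool([
  [1, [0, 0.022, 0.16], 0],
  [1, [0, 0.022, 0.32], 0],
  [1, [0, 0.022, 0.45], 0],
  [1, [0, 0.022, 0.478], 0],
  [1, [0, 0.022, 0.478], 0],
  [-1, [0, 0.022, 0.478], 0],
  [-1, [0, 0.022, 0.478], 0],
  [-1, [0, 0.022, 0.478], 0],
  [-1, [0, 0.022, 0.478], 0],
  [-1, [0, 0.022, 0.478], 0],
  [-1, [0, 0.022, 0.478], 0],
  [-1, [0, 0.022, 0.478], 0],
], newtons=100)

```text
time_s: 4.35
tool_pos: [0.55, -0.1144, 0.2613]
ee_rot: [-180.0, 0.0, 13.1]
contact_force: [0.1, 0.2, 1.0]
opening: 0.0184
grip_force: 98.1
```

Call:
servo_tool([
  [-1, [0, 0, -0.1], 0],
  [-1, [0, 0, -0.25], 0],
  [-1, [0, 0, -0.4], 0],
  [-1, [0.1, -0.11, -0.4], 0.03],
  [-1, [0.2, -0.22, -0.4], 0.07],
  [-1, [0.3, -0.33, -0.4], 0.11],
  [-1, [0.4, -0.44, -0.4], 0.15],
  [-1, [0.5, -0.55, -0.4], 0.19],
  [-1, [0.58, -0.63, -0.4], 0.222],
  [-1, [0.62, -0.667, -0.4], 0.222],
  [-1, [0.62, -0.667, -0.4], 0.222],
  [-1, [0.62, -0.667, -0.4], 0.222],
], newtons=120)

```text
time_s: 5.55
tool_pos: [0.6858, 0.1223, 0.3807]
ee_rot: [180.0, 0.1, 3.1]
contact_force: [-0.5, -1.3, -2.4]
opening: 0.0188
grip_force: 117.5
```

```bash
python3 - <<'E'
from h import *
s=ctrl.read_state();print(s["tool_pos"],s["ee_rot"],s["contact_force"],s["time_s"])
C=vision.get_calibration("wrist"); save("wrist","w2.png")
for n,z in dict(scoop_lip=s["tool_pos"][2]-.255,tray=0,walnut1=.019).items():
  for d in landmark_of(n,"wrist")[:4]: print(n,round(d["conf"],2),np.round(d["point"]),np.round(at_z("wrist",d["point"],z,C),3)[:2])
E
```

```text
[0.68583866 0.12231341 0.3807474 ] [1.79967183e+02 5.66175571e-02 3.07444468e+00] [-0.4938494  -1.25867377 -2.36484302] 5.55
scoop_lip 0.79 [613. 142.] [ 0.777 -0.186]
scoop_lip 0.73 [541. 374.] [ 0.453 -0.215]
walnut1 0.27 [538. 128.] [ 0.773 -0.157]
```

View pics/w2.png

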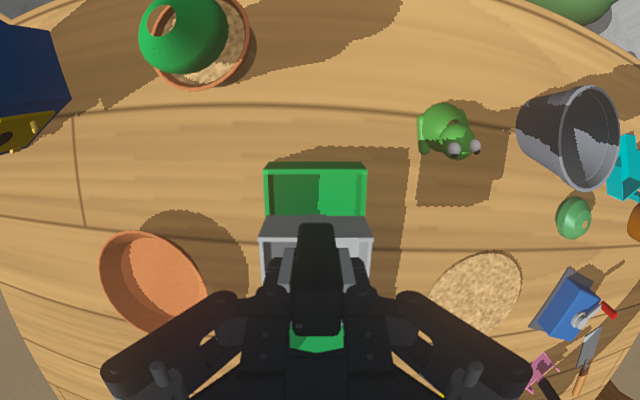

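The wrist view shows the scoop's back wall (259–374, row 228) centred on the tray (265–366), level, with the free half below it. I'll lower it there.

Call:
servo_tool([
  [-1, [0, 0, 0.1], 0],
  [-1, [0, 0, 0.2], 0],
  [-1, [0, 0, 0.28], 0],
  [-1, [0, 0, 0.34], 0],
  [-1, [0, 0, 0.38], 0],
  [-1, [0, 0, 0.395], 0],
  [-1, [0, 0, 0.4], 0],
  [-1, [0, 0, 0.4], 0],
  [-1, [0, 0, 0.4], 0],
])

```text
time_s: 6.65
tool_pos: [0.6863, 0.1226, 0.2623]
ee_rot: [-180.0, -0.1, 3.1]
contact_force: [-0.0, 0.1, -1.5]
opening: 0.0182
grip_force: 117.8
```

Call:
servo_tool([
  [-1, [0, 0, 0.004], 0],
  [-1, [0, 0, 0.006], 0],
  [-1, [0, 0, 0.006], 0],
  [-1, [0, 0, 0.006], 0],
])

```text
time_s: 7.05
tool_pos: [0.6861, 0.1226, 0.2596]
ee_rot: [-180.0, -0.0, 3.1]
contact_force: [0.7, 0.4, -2.6]
opening: 0.0188
grip_force: 117.8
```

Call:
servo_tool([
  [-1, [0, 0, 0.004], 0],
  [-1, [0, 0, 0.004], 0],
  [-1, [0, 0, 0.004], 0],
])

```text
time_s: 7.35
tool_pos: [0.6863, 0.1228, 0.2592]
ee_rot: [-180.0, -0.1, 3.1]
contact_force: [-2.4, 0.1, 8.7]
opening: 0.0189
grip_force: 119.1
```

Call:
servo_tool([
  [-1, [-0.02, 0, -0.001], 0],
  [-1, [-0.07, 0, -0.001], 0],
  [-1, [-0.12, 0, -0.001], 0],
  [-1, [-0.17, 0, -0.001], 0],
  [-1, [-0.22, 0, -0.001], 0],
  [-1, [-0.27, 0, -0.001], 0],
  [-1, [-0.32, 0, -0.001], 0],
  [-1, [-0.35, 0, -0.001], 0],
  [-1, [-0.36, 0, -0.001], 0],
  [-1, [-0.36, 0, -0.001], 0],
  [-1, [-0.36, 0, -0.001], 0],
  [-1, [-0.36, 0, -0.001], 0],
])

```text
time_s: 8.55
tool_pos: [0.5785, 0.117, 0.2592]
ee_rot: [-180.0, -0.0, 3.1]
contact_force: [-1.6, 1.3, 12.8]
opening: 0.0189
grip_force: 119.5
```

```bash
python3 - <<'E'
from h import *
s=ctrl.read_state();print(s["tool_pos"],s["ee_rot"],s["contact_force"],s["time_s"])
t=save("top","t2.png")[:,:,::-1]; c=save("scene","s2.png")[:,:,::-1]
cv2.imwrite("pics/c2.png",np.hstack([cv2.resize(t[150:260,200:290],(360,440),interpolation=2),cv2.resize(c[170:280,320:410],(360,440),interpolation=2)]))
for cam in("top","scene"):
  for d in landmark_of("walnut1",cam)[:6]: print(cam,round(d["conf"],2),np.round(d["point"]),np.round(at_z(cam,d["point"],.02),3)[:2])
E
```

```text
[0.57846591 0.11702836 0.2592031 ] [-1.79985274e+02 -3.58017828e-02  3.06040752e+00] [-1.62659723  1.30860726 12.81200827] 8.55
top 0.58 [252. 218.] [0.488 0.096]
top 0.38 [252. 201.] [0.533 0.097]
scene 0.37 [380. 226.] [0.526 0.141]
```

View pics/c2.png

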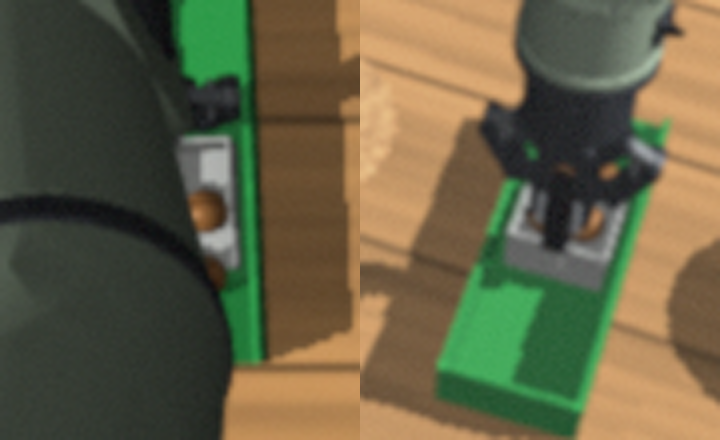

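Two walnuts are inside, and the front pair sits over the lip at about (215,270) in the left crop. I'll go on to the ramp foot and climb along the ramp so they roll back in.

Call:
servo_tool([
  [-1, [-0.008, 0, 0], 0],
  [-1, [-0.016, 0, -0.002], 0],
  [-1, [-0.025, 0, -0.01], 0],
  [-1, [-0.04, 0, -0.02], 0],
  [-1, [-0.055, 0, -0.03], 0],
  [-1, [-0.07, 0, -0.039], 0],
  [-1, [-0.08, 0, -0.045], 0],
  [-1, [-0.085, 0, -0.048], 0],
  [-1, [-0.085, 0, -0.048], 0],
  [-1, [-0.085, 0, -0.048], 0],
  [-1, [-0.085, 0, -0.048], 0],
  [-1, [-0.085, 0, -0.048], 0],
])

```text
time_s: 9.95
tool_pos: [0.5528, 0.1154, 0.2729]
ee_rot: [180.0, 0.0, 3.1]
contact_force: [-0.2, 0.8, -2.2]
opening: 0.0187
grip_force: 117.5
```

```bash
python3 - <<'E'
from h import *
s=ctrl.read_state();print(s["tool_pos"],s["ee_rot"],s["contact_force"],s["time_s"])
t=save("top","t3.png")[:,:,::-1]; c=save("scene","s3.png")[:,:,::-1]
cv2.imwrite("pics/c3.png",np.hstack([cv2.resize(t[150:260,200:290],(360,440),interpolation=2),cv2.resize(c[170:280,320:410],(360,440),interpolation=2)]))
E
```

```text
[0.5528029  0.11540578 0.2728841 ] [1.79997687e+02 7.55359914e-03 3.05494212e+00] [-0.19354126  0.79800733 -2.15048338] 9.95
```

View pics/c3.png

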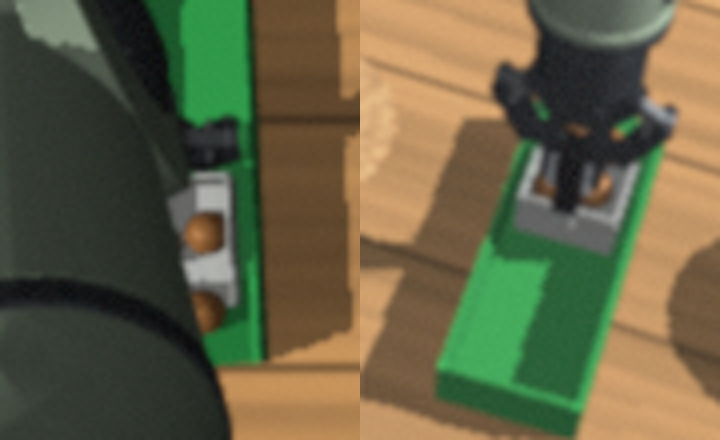

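The front walnuts are riding on the lip, at about (207,312) in the left crop. I'll back down to the ramp foot, then advance briskly with the lip closer to the ramp.

Call:
servo_tool([
  [-1, [0.03, 0, 0.012], 0],
  [-1, [0.06, 0, 0.03], 0],
  [-1, [0.085, 0, 0.046], 0],
  [-1, [0.085, 0, 0.046], 0],
  [-1, [0.085, 0, 0.046], 0],
  [-1, [0.07, 0, 0.046], 0],
  [-1, [0.015, 0, 0.016], 0],
  [-1, [-0.04, 0, -0.016], 0],
  [-1, [-0.048, 0, -0.021], 0],
  [-1, [-0.048, 0, -0.021], 0],
  [-1, [-0.048, 0, -0.021], 0],
  [-1, [-0.048, 0, -0.021], 0],
])

```text
time_s: 11.25
tool_pos: [0.5387, 0.1146, 0.2789]
ee_rot: [180.0, 0.0, 3.0]
contact_force: [-0.2, -0.3, -2.8]
opening: 0.0189
grip_force: 117.4
```

```bash
python3 - <<'E'
from h import *
s=ctrl.read_state();print(s["tool_pos"],s["ee_rot"],s["contact_force"],s["time_s"])
t=save("top","t4.png")[:,:,::-1]; c=save("scene","s4.png")[:,:,::-1];w=save("wrist","w4.png")[:,:,::-1]
cv2.imwrite("pics/c4.png",np.hstack([cv2.resize(t[150:260,200:290],(270,330),interpolation=2),cv2.resize(c[170:280,320:410],(270,330),interpolation=2),cv2.resize(w[190:400,240:390],(236,330),interpolation=2)]))
E
```

```text
[0.53866292 0.11464433 0.27888817] [1.79998402e+02 1.69772613e-02 3.04874072e+00] [-0.23581586 -0.25073819 -2.79134589] 11.25
```

View pics/c4.png

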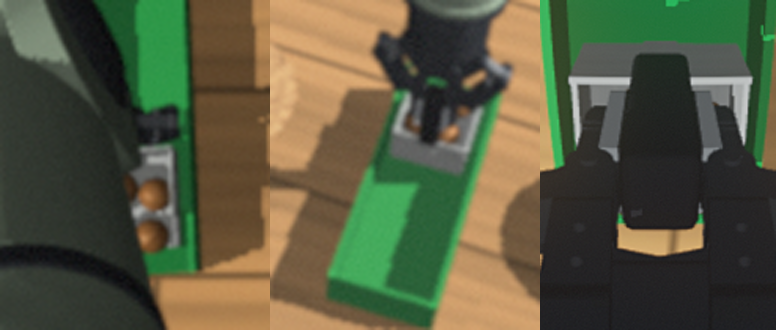

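At least three walnuts are inside the lip now. I'll lift straight up.

Call:
servo_tool([
  [-1, [0, 0, -0.01], 0],
  [-1, [0, 0, -0.03], 0],
  [-1, [0, 0, -0.06], 0],
  [-1, [0, 0, -0.09], 0],
  [-1, [0, 0, -0.12], 0],
  [-1, [0, 0, -0.15], 0],
  [-1, [0, 0, -0.17], 0],
  [-1, [0, 0, -0.18], 0],
  [-1, [0, 0, -0.18], 0],
  [-1, [0, 0, -0.18], 0],
  [-1, [0, 0, -0.18], 0],
])

```text
time_s: 12.5
tool_pos: [0.5383, 0.1147, 0.333]
ee_rot: [180.0, 0.0, 3.1]
contact_force: [-0.2, 1.1, -2.4]
opening: 0.0186
grip_force: 117.4
```

```bash
python3 - <<'E'
from h import *
s=ctrl.read_state();print(s["tool_pos"],s["ee_rot"],s["contact_force"],s["time_s"])
t=save("top","t5.png")[:,:,::-1]; c=save("scene","s5.png")[:,:,::-1]
cv2.imwrite("pics/c5.png",np.hstack([cv2.resize(t[150:260,200:290],(360,440),interpolation=2),cv2.resize(c[160:270,320:410],(360,440),interpolation=2)]))
E
```

```text
[0.53826584 0.11465531 0.33295116] [1.79994373e+02 3.52128539e-02 3.06217232e+00] [-0.21180995  1.05913422 -2.42112065] 12.5
```

View pics/c5.png

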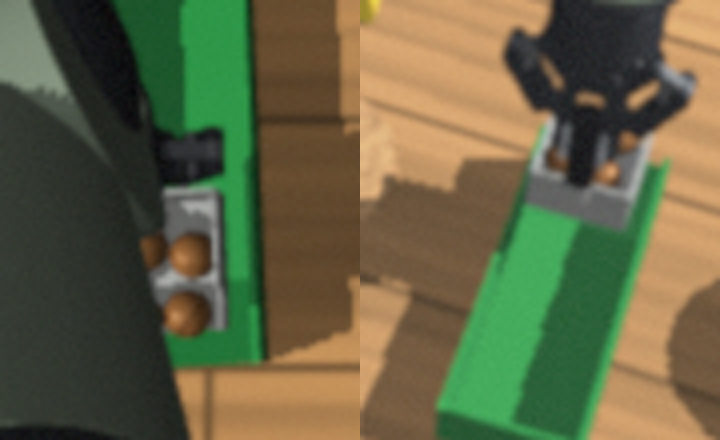

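The top crop shows walnuts at (152,248), (190,255) and (187,313), and the scene crop also shows the +y front one, so all four are riding in the scoop. To avoid rolling them out of the open front, I'll yaw about the scoop's centre, then carry it sideways towards its own walls.

Call:
servo_tool([
  [-1, [0, 0.001, 0], 0.01],
  [-1, [0, 0.005, 0], 0.04],
  [-1, [-0.001, 0.01, 0], 0.08],
  [-1, [-0.002, 0.015, 0], 0.12],
  [-1, [-0.003, 0.02, 0], 0.16],
  [-1, [-0.003, 0.025, 0], 0.2],
  [-1, [-0.004, 0.03, 0], 0.24],
  [-1, [-0.005, 0.035, 0], 0.28],
  [-1, [-0.006, 0.039, 0], 0.315],
  [-1, [-0.006, 0.042, 0], 0.335],
  [-1, [-0.006, 0.043, 0], 0.344],
])

```text
time_s: 13.7
tool_pos: [0.5373, 0.1016, 0.3333]
ee_rot: [180.0, -0.0, -12.5]
contact_force: [-0.4, 0.3, -2.9]
opening: 0.0186
grip_force: 117.4
```

Call:
servo_tool([
  [-1, [-0.001, -0.005, 0], 0],
  [-1, [-0.003, -0.015, 0], 0],
  [-1, [-0.005, -0.03, 0], 0],
  [-1, [-0.006, -0.05, 0], 0],
  [-1, [-0.007, -0.08, 0], 0],
  [-1, [-0.008, -0.11, 0], 0],
  [-1, [-0.009, -0.145, 0], 0],
  [-1, [-0.01, -0.18, 0], 0],
  [-1, [-0.011, -0.215, 0], 0],
  [-1, [-0.012, -0.25, 0], 0],
  [-1, [-0.013, -0.285, 0], 0],
  [-1, [-0.014, -0.32, 0], 0],
])

```text
time_s: 14.9
tool_pos: [0.5539, 0.1973, 0.3333]
ee_rot: [180.0, 0.0, -12.4]
contact_force: [-0.1, -0.5, -2.9]
opening: 0.0189
grip_force: 117.4
```

Call:
servo_tool([
  [-1, [-0.001, -0.035, 0], 0],
  [-1, [-0.002, -0.07, 0], 0],
  [-1, [-0.003, -0.105, 0], 0],
  [-1, [-0.004, -0.14, 0], 0],
  [-1, [-0.005, -0.175, 0], 0],
  [-1, [-0.006, -0.21, 0], 0],
  [-1, [-0.007, -0.245, 0], 0],
  [-1, [-0.008, -0.28, 0], 0],
  [-1, [-0.009, -0.31, 0], 0],
  [-1, [-0.01, -0.34, 0], 0],
  [-1, [-0.011, -0.365, 0], 0],
  [-1, [-0.012, -0.385, 0], 0],
])

```text
time_s: 16.1
tool_pos: [0.5752, 0.3106, 0.3333]
ee_rot: [-180.0, 0.0, -12.4]
contact_force: [-0.1, -0.3, -2.4]
opening: 0.0187
grip_force: 117.4
```

Call:
servo_tool([
  [-1, [-0.001, -0.018, 0.002], 0],
  [-1, [-0.002, -0.034, 0.006], 0],
  [-1, [-0.003, -0.047, 0.015], 0],
  [-1, [-0.004, -0.057, 0.03], 0],
  [-1, [-0.005, -0.064, 0.045], 0],
  [-1, [-0.006, -0.069, 0.06], 0],
  [-1, [-0.007, -0.069, 0.075], 0],
  [-1, [-0.008, -0.069, 0.085], 0],
  [-1, [-0.008, -0.069, 0.09], 0],
  [-1, [-0.008, -0.069, 0.09], 0],
])

```text
time_s: 17.1
tool_pos: [0.5772, 0.3305, 0.3061]
ee_rot: [180.0, 0.0, -12.4]
contact_force: [-0.5, -0.3, -3.1]
opening: 0.0188
grip_force: 117.4
```

```bash
python3 - <<'E'
from h import *
s=ctrl.read_state();print(s["tool_pos"],s["ee_rot"],s["contact_force"],s["time_s"])
t=save("top","t6.png")[:,:,::-1]; c=save("scene","s6.png")[:,:,::-1]
cv2.imwrite("pics/c6.png",np.hstack([cv2.resize(t[140:260,110:230],(400,400),interpolation=2),cv2.resize(c[190:310,380:500],(400,400),interpolation=2)]))
for cam in("top","scene"):
  print(cam,[(round(d["conf"],2),np.round(d["point"]).tolist(),np.round(at_z(cam,d["point"],.066),3)[:2].tolist()) for d in landmark_of("walnut1",cam)[:6]])
C=vision.get_calibration("top")
m=cv2.inRange(cv2.cvtColor(t,cv2.COLOR_BGR2HSV),(0,100,60),(14,255,255))
E
```

```text
[0.57723513 0.33052588 0.30614644] [ 1.79989936e+02  8.86447051e-03 -1.24283922e+01] [-0.48908841 -0.3010723  -3.14186516] 17.1
top [(0.63, [149.0, 196.0], [0.545, 0.351]), (0.59, [156.0, 215.0], [0.495, 0.333]), (0.45, [144.0, 211.0], [0.505, 0.363]), (0.45, [160.0, 200.0], [0.534, 0.322]), (0.26, [154.0, 203.0], [0.525, 0.339])]
scene [(0.51, [451.0, 244.0], [0.54, 0.354]), (0.48, [442.0, 238.0], [0.531, 0.326])]
```

All four walnuts sit over the saucer, between −35 and +15 mm along x from its centre. I'll pull the scoop back smartly so they roll off its front.

Call:
servo_tool([
  [-1, [0.15, 0, 0], 0],
  [-1, [0.31, 0, 0], 0],
  [-1, [0.36, 0, 0], 0],
  [-1, [0.36, 0, 0], 0],
  [-1, [0.36, 0, 0], 0],
  [-1, [0.36, 0, 0], 0],
  [-1, [0.36, 0, 0], 0],
  [-1, [0.36, 0, 0], 0],
])

```text
time_s: 18.1
tool_pos: [0.6823, 0.3079, 0.3067]
ee_rot: [-180.0, -0.0, -12.4]
contact_force: [0.2, -0.5, -1.7]
opening: 0.0188
grip_force: 118.0
```

```bash
python3 - <<'E'
from h import *
s=ctrl.read_state();print(s["tool_pos"],s["ee_rot"],s["contact_force"],s["time_s"])
t=save("top","t7.png")[:,:,::-1]; c=save("scene","s7.png")[:,:,::-1]
cv2.imwrite("pics/c7.png",np.hstack([cv2.resize(t[120:260,100:240],(400,400),interpolation=2),cv2.resize(c[180:320,370:510],(400,400),interpolation=2)]))
for cam in("top","scene"):
  print(cam,[(round(d["conf"],2),np.round(d["point"]).tolist(),np.round(at_z(cam,d["point"],.021),3)[:2].tolist()) for d in landmark_of("walnut1",cam)[:6]])
E
```

```text
[0.68225847 0.30785891 0.30665543] [-1.79986986e+02 -7.44622918e-03 -1.23806391e+01] [ 0.21326828 -0.52862837 -1.74819431] 18.1
top [(0.54, [168.0, 188.0], [0.571, 0.323]), (0.54, [151.0, 203.0], [0.53, 0.365]), (0.46, [165.0, 208.0], [0.516, 0.328]), (0.43, [148.0, 219.0], [0.486, 0.371])]
scene [(0.66, [300.0, 199.0], [0.525, -0.129])]
```

View pics/c7.png

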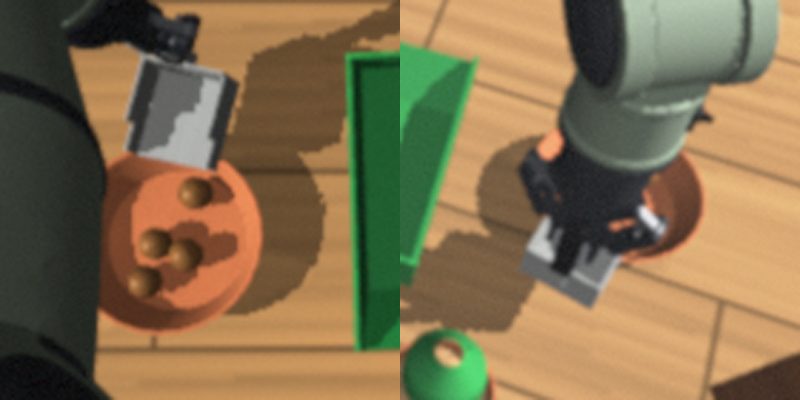

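The left crop shows all four walnuts in the saucer, at (196,193), (155,243), (184,254) and (143,282), and an empty scoop. I'll carry the scoop back to the mat.

Call:
servo_tool([
  [-1, [0, 0, -0.1], 0],
  [-1, [0, 0, -0.24], 0],
  [-1, [-0.005, 0.06, -0.24], 0],
  [-1, [-0.02, 0.18, -0.24], 0],
  [-1, [-0.03, 0.3, -0.24], 0],
  [-1, [-0.035, 0.42, -0.24], 0],
  [-1, [-0.04, 0.54, -0.24], 0],
  [-1, [-0.05, 0.66, -0.24], 0],
  [-1, [-0.055, 0.742, -0.24], 0],
  [-1, [-0.055, 0.742, -0.24], 0],
])

```text
time_s: 19.3
tool_pos: [0.6183, 0.0896, 0.3788]
ee_rot: [179.9, -0.0, -12.7]
contact_force: [0.1, -0.5, -1.9]
opening: 0.0188
grip_force: 118.1
```

Call:
servo_tool([
  [-1, [-0.005, 0.08, 0], -0.06],
  [-1, [-0.012, 0.18, 0], -0.13],
  [-1, [-0.02, 0.3, 0], -0.2],
  [-1, [-0.03, 0.42, 0], -0.28],
  [-1, [-0.04, 0.54, 0], -0.36],
  [-1, [-0.05, 0.66, 0], -0.44],
  [-1, [-0.056, 0.742, 0], -0.5],
  [-1, [-0.056, 0.742, 0], -0.5],
  [-1, [-0.056, 0.742, 0], -0.5],
  [-1, [-0.056, 0.742, 0], -0.5],
])

```text
time_s: 20.3
tool_pos: [0.5549, -0.1189, 0.3784]
ee_rot: [-180.0, -0.0, 10.1]
contact_force: [-0.1, 0.4, -2.3]
opening: 0.0185
grip_force: 118.2
```

```bash
python3 - <<'E'
from h import *
t=save("top","t8.png")[:,:,::-1]; save("wrist","w8.png")
s=ctrl.read_state();z=s["tool_pos"][2]-.2553
print(s["tool_pos"],s["ee_rot"],z,s["time_s"])
C=vision.get_calibration("top")
for n,h in dict(scoop=z,scoop_lip=z,mat=0,lever_post=.101,counter=0).items():
  for cam in("top","wrist"):
    print(n,cam,[(round(d["conf"],2),np.round(d["point"]).tolist(),np.round(at_z(cam,d["point"],h),3)[:2].tolist()) for d in landmark_of(n,cam)[:4]])
E
```

```text
[ 0.55479328 -0.11898863  0.37830225] [-1.79981135e+02 -1.21702387e-02  1.01574353e+01] 0.12300225105117912 20.4
scoop top [(0.75, [426.0, 286.0], [0.319, -0.337]), (0.27, [444.0, 206.0], [0.511, -0.387])]
scoop wrist [(0.79, [317.0, 267.0], [0.506, -0.128]), (0.77, [540.0, 76.0], [0.707, -0.286]), (0.73, [322.0, 345.0], [0.419, -0.15])]
scoop_lip top [(0.98, [417.0, 118.0], [0.733, -0.328]), (0.58, [440.0, 293.0], [0.303, -0.371])]
scoop_lip wrist [(0.89, [324.0, 323.0], [0.448, -0.147]), (0.76, [533.0, 45.0], [0.731, -0.274]), (0.29, [456.0, 121.0], [0.645, -0.212])]
mat top []
mat wrist [(0.97, [317.0, 213.0], [0.51, -0.129])]
lever_post top [(0.65, [445.0, 208.0], [0.507, -0.399])]
lever_post wrist [(0.6, [540.0, 274.0], [0.515, -0.389])]
counter top [(0.87, [410.0, 218.0], [0.486, -0.337])]
counter wrist [(0.6, [468.0, 256.0], [0.483, -0.346]), (0.47, [313.0, 266.0], [0.438, -0.137])]
```

Call:
servo_tool([
  [-1, [0, 0, 0.1], 0],
  [-1, [0, 0, 0.2], 0],
  [-1, [0, 0, 0.28], 0],
  [-1, [0, 0, 0.34], 0],
  [-1, [0, 0, 0.375], 0],
  [-1, [0, 0, 0.386], 0],
  [-1, [0, 0, 0.389], 0],
  [-1, [0, 0, 0.389], 0],
  [-1, [0, 0, 0.389], 0],
])

```text
time_s: 21.8
tool_pos: [0.5547, -0.1203, 0.2624]
ee_rot: [180.0, -0.1, 10.1]
contact_force: [-0.0, -0.2, -2.7]
opening: 0.0187
grip_force: 118.3
```

Call:
servo_tool([
  [-1, [0, 0, 0.003], 0],
  [-1, [0, 0, 0.005], 0],
  [-1, [0, 0, 0.005], 0],
  [-1, [0, 0, 0.005], 0],
])

```text
time_s: 22.2
tool_pos: [0.5546, -0.1202, 0.2608]
ee_rot: [180.0, -0.1, 10.1]
contact_force: [-1.0, -0.2, 6.2]
opening: 0.0188
grip_force: 119.8
```

Call:
servo_tool([
  [1, [0, 0, -0.002], 0],
  [1, [0, 0, -0.002], 0],
  [1, [0, 0, -0.002], 0],
  [1, [0, 0, -0.002], 0],
  [1, [0, 0, -0.002], 0],
  [1, [0, 0, -0.05], 0],
  [1, [0, 0, -0.15], 0],
  [1, [0, 0, -0.25], 0],
  [1, [0, 0, -0.35], 0],
  [1, [0, 0, -0.4], 0],
  [1, [0, 0, -0.4], 0],
  [1, [0, 0, -0.4], 0],
])

```text
time_s: 23.4
tool_pos: [0.5542, -0.1202, 0.3806]
ee_rot: [180.0, -0.0, 10.1]
contact_force: [-0.4, 0.7, -1.4]
opening: 0.0855
grip_force: 0.0
```

```bash
python3 - <<'E'
from h import *
w=save("wrist","w9.png"); save("top","t9.png")
s=ctrl.read_state()
print(s["tool_pos"],s["ee_rot"],s["opening"],s["time_s"])
for n,h in dict(scoop=.006,scoop_lip=.006,scoop_grip=.106,lever_post=.101,counter=0).items():
  for cam in("wrist","top"):
    print(n,cam,[(round(d["conf"],2),np.round(d["point"]).tolist(),np.round(at_z(cam,d["point"],h),3)[:2].tolist()) for d in landmark_of(n,cam)[:3]])
C=vision.get_calibration("wrist");im=w[:,:,::-1];hsv=cv2.cvtColor(im,cv2.COLOR_BGR2HSV)
k=np.zeros(w.shape[:2],np.uint8)
r=cv2.inRange(hsv,(0,150,80),(8,255,255))|cv2.inRange(hsv,(172,150,80),(180,255,255)); r[:, :480]=0; r[:200]=0;r[330:]=0
ys,xs=np.where(r);print("red",len(xs),xs.min(),xs.max(),ys.min(),ys.max())
# ends along radial direction from nadir: fit main axis
P=np.c_[xs,ys].astype(float);c=P.mean(0);u=np.linalg.svd(P-c)[2][0];q=(P-c)@u
for e in(q.min(),0,q.max()):
  print(c+u*e,[np.round(at_z("wrist",c+u*e,z,C)[:2],3) for z in(.065,.08,.101)])
E
```

```text
[ 0.55416572 -0.12015612  0.37957668] [-1.79979541e+02  5.80033789e-02  1.00827881e+01] 0.0852351091287747 23.5
scoop wrist [(0.92, [318.0, 343.0], [0.308, -0.167]), (0.8, [318.0, 216.0], [0.507, -0.13]), (0.63, [541.0, 74.0], [0.749, -0.384])]
scoop top [(0.74, [426.0, 286.0], [0.305, -0.373]), (0.59, [424.0, 124.0], [0.751, -0.381]), (0.56, [414.0, 219.0], [0.484, -0.344])]
scoop_lip wrist [(0.91, [322.0, 319.0], [0.357, -0.164]), (0.81, [316.0, 248.0], [0.466, -0.136]), (0.72, [450.0, 362.0], [0.281, -0.402])]
scoop_lip top [(0.86, [416.0, 112.0], [0.785, -0.359]), (0.69, [439.0, 295.0], [0.279, -0.408])]
scoop_grip wrist [(0.96, [447.0, 384.0], [0.341, -0.332]), (0.84, [597.0, 116.0], [0.704, -0.397]), (0.82, [315.0, 198.0], [0.559, -0.119])]
scoop_grip top [(0.83, [425.0, 284.0], [0.324, -0.341]), (0.6, [443.0, 131.0], [0.703, -0.4])]
lever_post wrist [(0.68, [538.0, 272.0], [0.517, -0.384]), (0.55, [313.0, 246.0], [0.514, -0.125])]
lever_post top [(0.73, [443.0, 208.0], [0.508, -0.394])]
counter wrist [(0.8, [468.0, 258.0], [0.48, -0.348])]
counter top [(0.6, [412.0, 219.0], [0.484, -0.341]), (0.21, [155.0, 206.0], [0.523, 0.364])]
red 294 521 544 256 280
[520.89091067 258.11342501] [array([ 0.516, -0.383]), array([ 0.522, -0.369]), array([ 0.531, -0.348])]
[532.05102041 268.84693878] [array([ 0.503, -0.412]), array([ 0.51 , -0.396]), array([ 0.52 , -0.373])]
[541.81220583 278.23500221] [array([ 0.491, -0.439]), array([ 0.498, -0.422]), array([ 0.509, -0.397])]
```

The networks put the scoop on the mat at (0.507, −0.130), 2 mm from the mat's centre. The post is near (0.512, −0.389) and the pivot near (0.482, −0.342), 55 mm apart as listed. Next I'll move to the clockwise side of the post.

Call:
servo_tool([
  [-1, [-0.07, 0.14, 0], 0],
  [-1, [-0.14, 0.28, 0], 0],
  [-1, [-0.22, 0.42, 0], 0],
  [-1, [-0.29, 0.56, 0], 0],
  [-1, [-0.36, 0.7, 0], 0],
  [-1, [-0.42, 0.82, 0], 0],
  [-1, [-0.448, 0.861, 0], 0],
  [-1, [-0.448, 0.861, 0], 0],
  [-1, [-0.448, 0.861, 0], 0],
], newtons=40)

```text
time_s: 24.9
tool_pos: [0.4677, -0.3972, 0.38]
ee_rot: [-180.0, -0.0, 10.1]
contact_force: [0.1, -0.6, -0.1]
opening: 0.0002
grip_force: 0.0
```

```bash
python3 - <<'E'
from h import *
w=save("wrist","w10.png"); s=ctrl.read_state(); save("scene","s10.png")
print(s["tool_pos"],s["ee_rot"],s["opening"],s["time_s"])
for n,h in dict(lever_post=.101,counter=0).items():
  for cam in("wrist","scene"):
    print(n,cam,[(round(d["conf"],2),np.round(d["point"]).tolist(),np.round(at_z(cam,d["point"],h),3)[:2].tolist()) for d in landmark_of(n,cam)[:3]])
C=vision.get_calibration("wrist");hsv=cv2.cvtColor(w[:,:,::-1].copy(),cv2.COLOR_BGR2HSV)
b=cv2.inRange(hsv,(105,120,30),(125,255,255));c=max(cv2.findContours(b,0,1)[0],key=cv2.contourArea)
print(cv2.boundingRect(c))
r=cv2.inRange(hsv,(0,150,80),(8,255,255))|cv2.inRange(hsv,(172,150,80),(180,255,255))
for c in cv2.findContours(r,0,1)[0]:
  if cv2.contourArea(c)>60: x,y,a,d=cv2.boundingRect(c);print("red",x,y,a,d,[np.round(at_z("wrist",p,.101,C)[:2],3) for p in((x,y),(x+a,y),(x,y+d),(x+a,y+d))])
E
```

```text
[ 0.46801068 -0.39671679  0.38005854] [-1.79959696e+02 -2.13962657e-02  1.01647218e+01] 0.00020144180400918145 24.95
lever_post wrist [(0.68, [320.0, 147.0], [0.514, -0.392])]
lever_post scene [(0.67, [230.0, 155.0], [0.504, -0.385])]
counter wrist [(0.76, [274.0, 157.0], [0.481, -0.346])]
counter scene [(0.61, [247.0, 176.0], [0.485, -0.346])]
(214, 102, 109, 122)
red 314 139 17 21 [array([ 0.519, -0.386]), array([ 0.522, -0.4  ]), array([ 0.502, -0.389]), array([ 0.505, -0.403])]
```

Call:
servo_tool([
  [-1, [0, 0, 0.12], 0],
  [-1, [0, 0, 0.25], 0],
  [-1, [0, 0, 0.37], 0],
  [-1, [0, 0, 0.43], 0],
  [-1, [0, 0, 0.457], 0],
  [-1, [0, 0, 0.457], 0],
  [-1, [0, 0, 0.457], 0],
])

```text
time_s: 25.9
tool_pos: [0.4677, -0.3981, 0.2441]
ee_rot: [179.9, -0.1, 10.1]
contact_force: [0.4, -1.9, -0.0]
opening: -0.0002
grip_force: 0.0
```

```bash
python3 - <<'E'
from h import *
s=ctrl.read_state();p=s["tool_pos"];print(p,s["ee_rot"],s["contact_force"],s["time_s"])
y=np.radians(s["ee_rot"][2]);X=np.array([np.cos(y),np.sin(y)]);Y=np.array([np.sin(y),-np.cos(y)])
for a in list(range(-100,0,10))+[-5,0]:
    d=np.array([.483,-.346])+.057*np.array([np.cos(np.radians(a)),np.sin(np.radians(a))])-p[:2]
    print(a,np.round([d@X/.3,d@Y/.3],3))
E
```

```text
[ 0.46768299 -0.39814753  0.24405885] [ 1.79943820e+02 -5.20286996e-02  1.00882148e+01] [ 0.38008585 -1.87218148 -0.03448135] 25.9
-100 [0.015 0.016]
-90 [0.047 0.025]
-80 [0.08  0.028]
-70 [0.113 0.025]
-60 [0.145 0.016]
-50 [0.175 0.002]
-40 [ 0.203 -0.016]
-30 [ 0.226 -0.04 ]
-20 [ 0.245 -0.067]
-10 [ 0.259 -0.097]
-5 [ 0.264 -0.113]
0 [ 0.268 -0.129]
```

Call:
servo_tool([
  [-1, [0.015, 0.016, 0], 0],
  [-1, [0.047, 0.025, 0], 0],
  [-1, [0.08, 0.028, 0], 0],
  [-1, [0.113, 0.025, 0], 0],
  [-1, [0.145, 0.016, 0], 0],
  [-1, [0.175, 0.002, 0], 0],
  [-1, [0.203, -0.016, 0], 0],
  [-1, [0.226, -0.04, 0], 0],
  [-1, [0.245, -0.067, 0], 0],
  [-1, [0.245, -0.067, 0], 0],
])

```text
time_s: 26.9
tool_pos: [0.5373, -0.3637, 0.2432]
ee_rot: [-180.0, -0.1, 10.2]
contact_force: [2.3, -2.5, 0.2]
opening: 0.0001
grip_force: 1.7
```

```bash
python3 - <<'E'
from h import *
w=save("wrist","w11.png"); s=ctrl.read_state();C=vision.get_calibration("wrist")
print(s["tool_pos"],s["contact_force"],s["wrist_torque"])
for cam in("wrist","scene"):
  save(cam,cam+"12.png")
  print(cam,[(round(d["conf"],2),np.round(d["point"]).tolist(),np.round(at_z(cam,d["point"],.101),3)[:2].tolist()) for d in landmark_of("lever_post",cam)[:3]])
for n in("wrist","scene"):
  im=cv2.imread(f"pics/{n}12.png");hsv=cv2.cvtColor(im,cv2.COLOR_BGR2HSV);C=vision.get_calibration(n)
  r=cv2.inRange(hsv,(0,150,60),(8,255,255))|cv2.inRange(hsv,(172,150,60),(180,255,255))
  for c in cv2.findContours(r,0,1)[0]:
    if cv2.contourArea(c)>8: x,y,a,d=cv2.boundingRect(c);print(n,"red",x,y,a,d,np.round(at_z(n,(x+a/2,y+d/2),.085,C)[:2],3))
E
```

```text
[ 0.5369556  -0.36462649  0.24324928] [ 3.22875916 -2.61201829 -0.70750504] [-0.63456665 -0.48156767 -0.0693496 ]
wrist [(0.68, [269.0, 288.0], [0.538, -0.345])]
scene [(0.55, [239.0, 165.0], [0.53, -0.336])]
wrist red 252 241 38 60 [ 0.537 -0.344]
scene red 235 165 5 11 [ 0.541 -0.339]
```

Call:
servo_tool([
  [-1, [0.014, -0.03, 0], 0],
  [-1, [0.017, -0.04, 0], 0],
  [-1, [0.019, -0.046, 0], 0],
  [-1, [0.019, -0.046, 0], 0],
])

```text
time_s: 27.55
tool_pos: [0.5387, -0.3517, 0.243]
ee_rot: [179.9, 0.0, 10.0]
contact_force: [-0.6, -6.8, -1.0]
opening: 0.0
grip_force: 3.4
```

Call:
servo_tool([
  [-1, [0, -0.007, 0], 0],
  [-1, [0, -0.01, 0], 0],
  [-1, [0, -0.01, 0], 0],
])

```text
time_s: 27.85
tool_pos: [0.5382, -0.3504, 0.2432]
ee_rot: [179.8, -0.0, 10.0]
contact_force: [2.5, -18.6, -6.7]
opening: -0.0001
grip_force: 9.2
```

The force jumped from 7 to 19 N over 1.3 mm, so the lever is at its stop. Now I'll go back along the arc.

Call:
servo_tool([
  [-1, [-0.005, 0.026, 0], 0],
  [-1, [-0.019, 0.056, 0], 0],
  [-1, [-0.038, 0.083, 0], 0],
  [-1, [-0.061, 0.107, 0], 0],
  [-1, [-0.089, 0.125, 0], 0],
  [-1, [-0.119, 0.139, 0], 0],
  [-1, [-0.151, 0.148, 0], 0],
  [-1, [-0.184, 0.151, 0], 0],
  [-1, [-0.217, 0.148, 0], 0],
  [-1, [-0.264, 0.135, 0], 0],
  [-1, [-0.264, 0.123, 0], 0],
  [-1, [-0.264, 0.123, 0], 0],
])

```text
time_s: 29.05
tool_pos: [0.4675, -0.3974, 0.2432]
ee_rot: [-180.0, -0.0, 10.1]
contact_force: [0.6, 0.0, -0.8]
opening: -0.0002
grip_force: 0.0
```

```bash
python3 - <<'E'
from h import *
save("wrist","w13.png");s=ctrl.read_state();save("scene","s13.png")
print(s["tool_pos"],s["contact_force"],s["time_s"])
for cam in("wrist","scene"):
  print(cam,[(round(d["conf"],2),np.round(d["point"]).tolist(),np.round(at_z(cam,d["point"],.101),3)[:2].tolist()) for d in landmark_of("lever_post",cam)[:3]])
E
```

```text
[ 0.46788805 -0.39750255  0.24321474] [-0.9713733  -0.40483489 -0.06789309] 29.1
wrist [(0.79, [329.0, 200.0], [0.513, -0.395])]
scene [(0.67, [226.0, 156.0], [0.51, -0.396]), (0.34, [303.0, 190.0], [0.548, -0.106])]
```

The post is back at rest. Second swing.

Call:
servo_tool([
  [-1, [0.015, 0.016, 0], 0],
  [-1, [0.047, 0.025, 0], 0],
  [-1, [0.08, 0.028, 0], 0],
  [-1, [0.113, 0.025, 0], 0],
  [-1, [0.145, 0.016, 0], 0],
  [-1, [0.175, 0.002, 0], 0],
  [-1, [0.203, -0.016, 0], 0],
  [-1, [0.226, -0.04, 0], 0],
  [-1, [0.245, -0.067, 0], 0],
  [-1, [0.259, -0.097, 0], 0],
  [-1, [0.264, -0.115, 0], 0],
  [-1, [0.264, -0.123, 0], 0],
])

```text
time_s: 30.45
tool_pos: [0.5388, -0.3496, 0.2436]
ee_rot: [179.7, -0.1, 10.0]
contact_force: [6.9, -25.8, -10.6]
opening: 0.0001
grip_force: 12.6
```

Call:
servo_tool([
  [-1, [0, -0.002, 0], 0],
  [-1, [0, -0.002, 0], 0],
  [-1, [0, -0.002, 0], 0],
])

```text
time_s: 30.75
tool_pos: [0.5388, -0.3497, 0.2435]
ee_rot: [179.7, -0.1, 10.0]
contact_force: [6.5, -22.7, -8.8]
opening: -0.0004
grip_force: 11.4
```

At the stop again. Back along the arc, then up and clear.

Call:
servo_tool([
  [-1, [-0.005, 0.026, 0], 0],
  [-1, [-0.019, 0.056, 0], 0],
  [-1, [-0.038, 0.083, 0], 0],
  [-1, [-0.061, 0.107, 0], 0],
  [-1, [-0.089, 0.125, 0], 0],
  [-1, [-0.119, 0.139, 0], 0],
  [-1, [-0.151, 0.148, 0], 0],
  [-1, [-0.184, 0.151, 0], 0],
  [-1, [-0.217, 0.148, 0], 0],
  [-1, [-0.264, 0.135, 0], 0],
  [-1, [-0.264, 0.125, 0], 0],
  [-1, [-0.264, 0.125, 0], 0],
])

```text
time_s: 31.95
tool_pos: [0.4675, -0.3975, 0.2432]
ee_rot: [-180.0, -0.0, 10.1]
contact_force: [0.6, -0.7, 0.4]
opening: 0.0
grip_force: 0.0
```

Call:
servo_tool([
  [-1, [0, 0, -0.1], 0],
  [-1, [0, 0, -0.25], 0],
  [-1, [0, 0, -0.4], 0],
  [-1, [0, 0, -0.5], 0],
  [-1, [0, 0, -0.5], 0],
  [-1, [0, 0, -0.5], 0],
  [-1, [0, 0, -0.5], 0],
])

```text
time_s: 32.65
tool_pos: [0.4675, -0.3977, 0.3918]
ee_rot: [-179.9, 0.1, 10.1]
contact_force: [0.3, -0.3, -0.2]
opening: 0.0002
grip_force: 0.0
```

```bash
python3 - <<'E'
from h import *
save("wrist","w14.png");t=save("top","t14.png");s=ctrl.read_state();save("scene","s14.png")
print(s["tool_pos"],s["contact_force"],s["time_s"])
H=dict(lever_post=.101,scoop=.006,scoop_grip=.106,walnut1=.021,saucer=0)
for n,z in H.items():
  for cam in("top","scene"):
    print(n,cam,[(round(d["conf"],2),np.round(at_z(cam,d["point"],z),3)[:2].tolist()) for d in landmark_of(n,cam)[:5]])
E
```

```text
[ 0.46735801 -0.39779911  0.39173318] [-0.20362799 -0.01171631 -0.39749296] 32.75
lever_post top [(0.53, [0.504, -0.399])]
lever_post scene [(0.5, [0.499, -0.399])]
scoop top [(0.86, [0.745, -0.379]), (0.69, [0.306, -0.375])]
scoop scene [(0.9, [0.322, -0.362]), (0.9, [0.76, -0.378]), (0.74, [0.505, -0.129]), (0.68, [0.312, -0.17]), (0.68, [0.508, 0.335])]
scoop_grip top [(0.89, [0.554, -0.121]), (0.84, [0.262, -0.181]), (0.8, [0.705, -0.402]), (0.61, [0.324, -0.345])]
scoop_grip scene [(0.86, [0.334, -0.337]), (0.79, [0.559, -0.124]), (0.78, [0.694, -0.407]), (0.77, [0.272, -0.169]), (0.38, [0.718, -0.21])]
walnut1 top [(0.65, [0.568, 0.321]), (0.62, [0.52, 0.357]), (0.6, [0.484, 0.357]), (0.58, [0.511, 0.334])]
walnut1 scene [(0.65, [0.473, 0.366]), (0.64, [0.524, 0.328]), (0.45, [0.52, 0.361]), (0.44, [0.441, -0.447]), (0.41, [0.577, 0.324])]
saucer top [(0.74, [0.525, 0.34]), (0.68, [0.653, -0.516])]
saucer scene [(0.61, [0.521, 0.339])]
```

All steps check out: the four walnuts are in the saucer, the scoop is upright on the mat, and the lever is at rest. Handing in.

```bash
python3 -c "
from bench import ctrl
print(ctrl.close_job())"
```

```text
the job is handed in; nothing more can be done
None
```

The job is handed in at about 33 s of 72 s, verdict not shown: all four walnuts went into the saucer in one scoopful, the scoop stands released on the cork mat, and the lever was swung to its stop and sprang back twice.

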